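# Dock a sample carrier in the code reader

### The arm

A 6-joint arm with a two-finger parallel gripper is mounted at the origin on a cart in front of the work surface, level with it; the furniture and walls round the work are solid. World frame = base frame: x ahead of the robot, y to its left, z up, the work surface at z = 0. Lengths are in mm, angles in rad, forces in N, time in s.
With the tool pointing down it reaches from about 350 to 875 mm from the base axis. Payload 4.2 kg.
Tool frame: the origin (TCP) lies midway between the tips of the shut fingers; the grasp point (between the pads) lies 19 mm behind it; z points along the fingers, y is the line along which they close (so a half turn about z gives the same grasp; the last joint's range is limited). The gripper opens to 85 mm and grips with 20 to 120 N. Pads are 22 mm wide; open, the fingers measure 114 mm over their backs; the gripper's body (76 mm by 85 mm) begins 54 mm behind the grasp point. The pads swing forward as they close: fully open they stand 13 mm farther back than shut.
Start: joints at [-0.998, 0.385, 0.008, 0, -1.194, -0.259], TCP at [192.937, -594.453, 231.312] pointing down, gripper open.
Joint ranges: [-3.14, 3.14], [-1.21, 2.06], [-1.07, 1.41], [-3.16, 2.05], [-2.99, -0.16], [-3.1, 3.1]. Speed limits (rad/s): [2.79, 2.79, 3.14, 3.14, 3.14, 3.14].

### API

Orientations are given as a unit quaternion [x, y, z, w].
In Python, from bench import arm gives the robot as it stands.
- The arm moves only by the tool send_rows, never from a script. Its argument "targets" is a list of rows, each an object of numbers: "gripper": the gripper command: -1 is fully open, 1 is shut, values between are in proportion; "x", "y", "z": the shift along the tool's x, y, z in cm; "ax", "ay", "az": the turn, a rotation vector about the tool's x, y, z in degrees. A call has 1 to 5 rows; each row shifts and turns the commanded pose from where the row before left it, along the tool's axes as they then stand; what a row does not reach is not made up. A row lasts 1/12 s, in which the tool goes at most 41.7 mm and 7.16 degrees, less where a joint would pass 70% of its speed; a pose out of reach is approached as far as the arm can. A call is refused whole if a number of a shift passes 4.17 or a number of a turn 7.16, either way. A call with a gripper value outside its range is refused whole. The fingers move at their own pace and stop on an object; the grip force is fixed at half the most. Time passes only in rows, so rows that do not move let the fingers close. It gives the time, the measured TCP pose, the force, the opening and the grip force at its end, in the units of the state.
- arm.read_state(): the state, without advancing time (a new reading comes with each control period).
- arm.get_image(name): name is "scene" or "top" or "wrist"; returns (picture, depth): 480x640x3 uint8, red, green, blue; 480x640 float32, mm along the optical axis (not along the pixel's ray), 0 where there is no reading.
- arm.camera_model(name): a dict with "fx", "fy", "cx", "cy" (pixels), "cam_to_world" (4x4, takes a point from camera to world coordinates). Camera axes: x right, y down, z forward; pixel columns grow to the right and rows downward; lengths in mm; the calibration is good to about 2 mm. A picture is of the moment at which its call begins: read the wrist's pose just before it. camera_model takes no time and is no camera call; for the wrist camera it gives the pose at the moment of the call.
- arm.job_done(): hands the job in; it is judged then, once.
Trained networks look in the newest picture that a camera, given by its name, has taken for a name from the list of things; names that differ only in an ending like _2 or _b are one class to them, and where a whole thing is asked for, a point or a joint stands for the part that bears it (a point fixed in the world has none). Each returns a list of dicts, best first, with "score" (0 to 1); they miss things now and then, are a little off and sometimes report something else, mostly with a low value. They report only what shows in the picture. A call takes as long as a camera call.
- arm.boxes_of(camera, thing): "rect" ([left, top, width, height] in pixels, round what is visible of it).
The state is a dict: "clock": time; "joints": joint angles; "joint_vel": joint speeds; "joint_efforts": joint torques, N m; "position": TCP position; "ee_rot": TCP orientation; "contact_force": force on the tool from outside, world axes, zero at the start; "wrist_torque": the same for the moment, N m; "gripper_width": finger opening in mm; "grasp_force": force on a finger pad.
Only numpy, scipy, OpenCV 4.12 (cv2) and the standard library are available. Lean on these libraries where they do the work, as an engineer would, in place of code of your own. Each camera call takes 0.05 s, during which the arm holds its last target. There are 200 camera calls.

### The job

First turn the sample pot in its socket until the raised plate on its side squarely faces the reader's window, and let go of it. Then slide the carrier plate along the rails towards the reader, without lifting it, until it drops onto the hidden dowels, and press its knob down until the sprung pad is fully down. Finish while still holding the knob down, with the pot standing in its socket and facing the window, and leave the other things where they are.

Things in the scene. Friction and masses are not known exactly. Their poses are not given: they have to be found in the camera images.
- nest: Fixed reader nest: base plate 265x126x12 mm (x -125 to 140), two side rails (x -125 to 90, inner faces y +-51.5, tops z 44, rear end open), reader block at the front (x 95 to 140, y +-35, top z 118), low front stop (x 86, top z 26). Origin: on the worktop; x runs along the rails to the reader (roughly to the robot's right), z up. Three 12 mm dowels hidden under the carrier, tops at z 30.
- window (a point): Middle of the reader's window, on the reader block's face towards the carrier: nest x 91, y 0, z 83 mm; axes as the nest's.
- carrier: Loose aluminium plate 150 (x) x 100 (y) x 18 mm, 0.3 kg, 1.5 mm play in the rails. Origin: centre of underside; axes as the nest's. Rides on the dowel tops (underside at nest z 30) until its blind bores (2 mm play) meet them: it falls 8 mm (nest z 22); pressed home: z 18. The dowels' place differs per start: it drops with its origin somewhere at nest x -8 to +8 mm, 22 to 48 mm on.
- rear_edge (a point): Middle of the carrier's rear edge face (carrier x -75, y 0, z 9 mm): 2 to 5 N here, from shut fingers lowered between the rails behind it, slides the carrier.
- knob_top (a point): Centre of the top of the carrier's round knob (carrier x -42, y 0, z 40 mm; 24 mm wide, top 22 mm above the plate), where it is pressed.
- pot: Loose steel sample pot, 42 mm diameter, 70 high, 0.15 kg, in the carrier's socket ring (carrier x 25, outside 55 mm, 10 high, 2 mm play); foot 18 mm above carrier underside. Origin: foot centre; +x points out through the raised plate (18x22 mm, 2.5 proud, 15 to 37 mm up); a rib on the lid points likewise. Grip the round lid, 48 to 70 mm up. Starts turned any way but over 45 degrees off the window.
- press_pad (a joint): Travel of the sprung pad under the carrier, in m: 0 up, 0.004 fully down. With carrier and pot resting on it it stays up; it takes about 7 to 10 N more on the knob to push it to its solid stop.
- specimen: Bystander: round specimen in a dark moulded mount, 30 mm in diameter, 22 mm high, standing on the 5 mm balance mat left of the nest. Origin: centre of its underside.
- offcut: Bystander: steel bar offcut, 25 mm in diameter, 30 mm high, standing beyond the reader block. Origin: centre of its underside.
- test_block: Bystander: flat round steel test block, 55 mm in diameter, 15 mm high, beyond the reader block. Origin: centre of its underside.

How it is judged:
By the outcome, as a careful person would: the job done as asked, in the order asked, and still so for the second after the job is handed in, while the arm keeps its last pose, push and grip.
It also fails if it takes over 61 s, if anything falls off the work surface, if the arm or the gripper's body presses on something with over 40 N, if the wrist force passes 120 N, or if a joint passes its speed limit or range.

## Working session

There is one attempt and no reset: what is moved stays moved. The work goes in short steps, Python scripts to look and compute and a tool call to move; the robot and the scene stay as the last step left them, time stands still between calls to the robot, and variables do not carry over. Pictures are saved under pics/ and viewed, at most 10 in all, crops included, and the job is handed in when it is done.

Besides the shell and the picture viewer there is one more tool, called after "Request:" as a command line: name --argument value ..., lists and objects as JSON in quotes. send_rows: Moves the arm, as the interface text tells. Its arguments: {"type":"object","properties":{"targets":{"type":"array"}},"required":["targets"]}

```bash
mkdir -p pics; ls
cat > h.py <<'E'
import numpy as np, cv2
from bench import arm
from scipy.spatial.transform import Rotation as R
def shot(n,f=None):
    im,d=arm.get_image(n); m=arm.camera_model(n)
    if f: cv2.imwrite('pics/'+f,im[:,:,::-1])
    return im,d,m
def cloud(d,m):
    v,u=np.mgrid[0:480,0:640]
    P=np.stack([(u-m['cx'])*d/m['fx'],(v-m['cy'])*d/m['fy'],d],-1)
    T=np.array(m['cam_to_world']); W=P@T[:3,:3].T+T[:3,3]; W[d==0]=np.nan
    return W
E
python3 - <<'E'
from h import *
s=arm.read_state(); print({k:np.round(v,3) for k,v in s.items()})
im,d,m=shot('top','t1.png'); W=cloud(d,m); print(np.array(m['cam_to_world']).round(2))
for t in ['nest','carrier','knob_top','pot','specimen','offcut','test_block']:
    for b in arm.boxes_of('top',t)[:2]:
        x,y,w,h=map(int,b['rect']); c=W[y:y+h,x:x+w].reshape(-1,3); print(t,round(b['score'],2),b['rect'],W[y+h//2,x+w//2].round(1),np.nanmax(c[:,2]).round(1))
shot('scene','s1.png')
E
```

```text
pics
{'clock': np.float64(0.0), 'joints': array([-0.998,  0.386,  0.007, -0.   , -1.194, -0.259]), 'joint_vel': array([ 0.   ,  0.001,  0.   , -0.   ,  0.   ,  0.   ]), 'joint_efforts': array([-0.0000e+00, -3.9228e+01,  1.8840e+01,  4.1860e+00, -5.0000e-03,
        0.0000e+00]), 'position': array([ 192.769, -593.906,  230.186]), 'ee_rot': array([-0.156,  0.988,  0.001, -0.   ]), 'contact_force': array([-0.457, -0.563, -0.135]), 'wrist_torque': array([0.001, 0.007, 0.019]), 'grasp_force': np.float64(0.0), 'gripper_width': np.float64(85.644)}
[[ 2.0000e-02 -9.8000e-01  1.8000e-01  3.1900e+02]
 [-1.0000e+00 -2.0000e-02 -0.0000e+00 -3.1641e+02]
 [ 1.0000e-02 -1.8000e-01 -9.8000e-01  9.3364e+02]
 [ 0.0000e+00  0.0000e+00  0.0000e+00  1.0000e+00]]
nest 0.7 [278.9, 230.9, 135.1, 68.4] [ 426.1 -358.9  115.8] 122.9
carrier 0.64 [281.8, 239.8, 82.6, 53.2] [ 430.8 -315.6   57.6] 122.9
knob_top 0.8 [280.4, 239.7, 81.3, 56.0] [ 428.  -311.6   47.4] 122.9
pot 0.63 [323.1, 251.6, 25.6, 25.3] [ 427.2 -339.9  119.4] 122.9
pot 0.48 [277.1, 228.2, 138.9, 73.3] [ 434.1 -364.    55.3] 122.9
specimen 0.61 [190.6, 253.0, 14.2, 18.7] [436.6 -53.9  23.1] 29.3
test_block 0.97 [414.2, 233.1, 24.7, 20.2] [ 487.9 -536.7   14.5] 116.9
```

Run:
```python
import cv2
a=cv2.imread('pics/t1.png')[200:340,170:470]; cv2.imwrite('pics/t1c.png',cv2.resize(a,None,fx=2.6,fy=2.6,interpolation=cv2.INTER_CUBIC))
```

```text
(no output)
```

View pics/t1c.png

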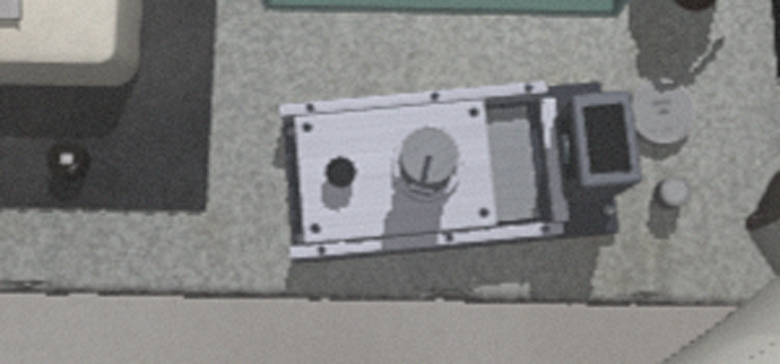

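View pics/s1.png

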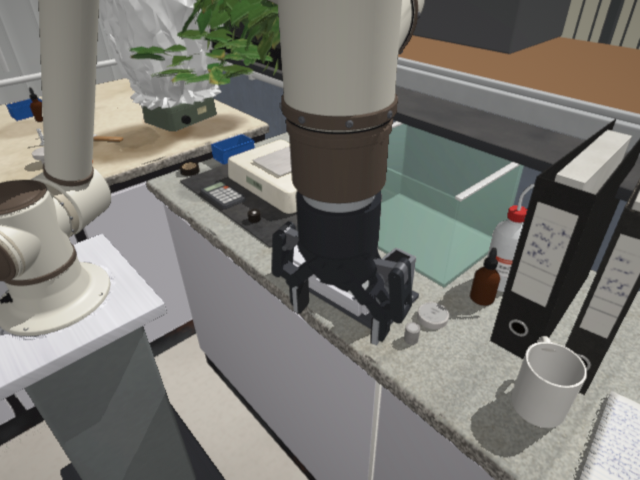

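The top crop shows the nest with its rails running right and slightly up, and the knob at crop (340,172). The pot lid is at about (428,155), with its rib pointing down towards the robot. The scene view is blocked by the arm. Next I'll measure the carrier, knob and pot.

```bash
cat >> h.py <<'E'
def rect(P):
    r=cv2.minAreaRect(P[:,:2].astype(np.float32)); return np.round(r[0],1),np.round(r[1],1),round(r[2],1)
def blob(W,box,lo,hi):
    x0,x1,y0,y1=box; k=(W[...,0]>x0)&(W[...,0]<x1)&(W[...,1]>y0)&(W[...,1]<y1)&(W[...,2]>lo)&(W[...,2]<hi)
    n,l,s,c=cv2.connectedComponentsWithStats(k.astype(np.uint8))
    i=1+np.argmax(s[1:,4]); return W[l==i]
E
python3 - <<'E'
from h import *
im,d,m=shot('top'); W=cloud(d,m)
B=(330,560,-500,-220)
for n,lo,hi in [('plates',38,54),('carrier',46.5,54),('pot/reader',108,130),('knob',62,78)]:
    P=blob(W,B,lo,hi); print(n,len(P),rect(P),P.mean(0).round(1))
P=blob(W,(380,470,-375,-300),108,130);print('pot',rect(P),P.mean(0),np.median(P[:,2]))
P=blob(W,(330,560,-500,-380),108,130);print('reader',rect(P),P.mean(0))
E
```

```text
plates 3926 (array([ 434.4, -335.3]), array([123.2, 213.4]), 6.3) [ 431.  -318.    44.9]
carrier 151 (array([ 472.8, -352.8]), array([68.5, 28.6]), 89.0) [ 472.9 -354.    47.6]
pot/reader 866 (array([ 449., -469.]), array([69.7, 45.2]), 6.3) [ 448.1 -468.   116.5]
knob 111 (array([ 428. , -273.7]), array([22.7, 20.1]), 1.7) [ 427.1 -273.8   67.1]
pot (array([ 434.4, -340.1]), array([40.5, 41.5]), 6.4) [ 434.28400826 -340.14151007  115.80664963] 115.83960806187793
reader (array([ 449., -469.]), array([69.7, 45.2]), 6.3) [ 448.14764747 -467.98871339  116.47186561]
```

The nest fits are consistent: yaw of its x axis −83.8°, origin (436.2,−352.5), carrier at nest x ≈ −37. The next moves take the gripper above the pot.

Request:
send_rows --targets '[{"gripper": -1, "x": -3.42, "y": 1.86}, {"gripper": -1, "x": -3.42, "y": 1.86}, {"gripper": -1, "x": -3.42, "y": 1.86}, {"gripper": -1, "x": -3.42, "y": 1.86}, {"gripper": -1, "x": -3.42, "y": 1.86}]'

```text
$.targets[0]: bad value
```

Request:
send_rows --targets '[{"gripper": -1, "x": -3.42, "y": 1.86}, {"gripper": -1, "x": -3.42, "y": 1.86}, {"gripper": -1, "x": -3.42, "y": 1.86}, {"gripper": -1, "x": -3.42, "y": 1.86}, {"gripper": -1}]'

```text
$.targets[0]: bad value
```

Run:
```python
from h import *
s=arm.read_state(); print(s['clock'],s['position'].round(1) if hasattr(s['position'],'round') else s['position'],s['joints'],s['ee_rot'])
im,d,m=shot('wrist','w1.png'); W=cloud(d,m); print(np.array(m['cam_to_world']).round(2))
P=blob(W,(380,480,-380,-300),105,130);print('pot',rect(P),P.mean(0),np.median(P[:,2]))
for b in arm.boxes_of('wrist','pot')[:2]: print(b)
```

```text
0.5 [ 192.9 -594.4  231.3] [-9.98422894e-01  3.84742156e-01  7.84687892e-03 -1.96390745e-05
 -1.19401969e+00 -2.58599989e-01] [-1.56240357e-01  9.87719063e-01  5.79599518e-05 -1.55905939e-05]
[[-3.1000e-01  9.2000e-01  2.6000e-01  1.2805e+02]
 [ 9.5000e-01  3.0000e-01  8.0000e-02 -6.1627e+02]
 [-0.0000e+00  2.7000e-01 -9.6000e-01  3.7427e+02]
 [ 0.0000e+00  0.0000e+00  0.0000e+00  1.0000e+00]]Traceback (most recent call last):
  File "<stdin>", line 4, in <module>
  File "h.py", line 18, in blob
    i=1+np.argmax(s[1:,4]); return W[l==i]
        ~~~~~~~~~^^^^^^^^^
    return _wrapfunc(a, 'argmax', axis=axis, out=out, **kwds)
    return bound(*args, **kwds)
ValueError: attempt to get argmax of an empty sequence
```

View pics/w1.png

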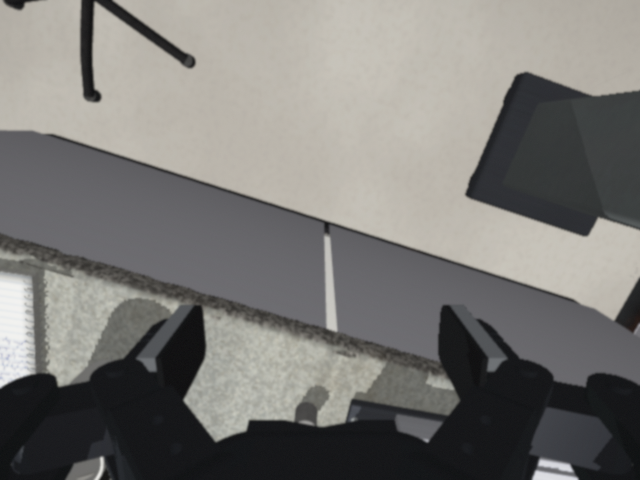

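The arm hadn't moved: the picture shows the fingers over the counter edge, with the reader at the bottom. Both rows were refused, so I'll send every field this time.

Request:
send_rows --targets '[{"gripper": -1, "x": -3.42, "y": 1.86, "z": 0, "ax": 0, "ay": 0, "az": 0}, {"gripper": -1, "x": -3.42, "y": 1.86, "z": 0, "ax": 0, "ay": 0, "az": 0}, {"gripper": -1, "x": -3.42, "y": 1.86, "z": 0, "ax": 0, "ay": 0, "az": 0}, {"gripper": -1, "x": -3.42, "y": 1.86, "z": 0, "ax": 0, "ay": 0, "az": 0}, {"gripper": -1, "x": -3.42, "y": 1.86, "z": 0, "ax": 0, "ay": 0, "az": 0}]'

```text
clock: 0.97
position: [327.8, -451.9, 231.5]
ee_rot: [-0.156, 0.988, -0.0, 0.0]
contact_force: [1.1, -0.2, 0.8]
gripper_width: 85.6
grasp_force: 0.0
```

Request:
send_rows --targets '[{"gripper": -1, "x": -3.42, "y": 1.86, "z": 0, "ax": 0, "ay": 0, "az": 0}, {"gripper": -1, "x": -3.42, "y": 1.86, "z": 0, "ax": 0, "ay": 0, "az": 0}, {"gripper": -1, "x": -3.42, "y": 1.86, "z": 0, "ax": 0, "ay": 0, "az": 0}, {"gripper": -1, "x": -3.42, "y": 1.86, "z": 0, "ax": 0, "ay": 0, "az": 0}, {"gripper": -1, "x": 0, "y": 0, "z": 0, "ax": 0, "ay": 0, "az": 0}]'

```text
clock: 1.38
position: [438.0, -336.5, 231.6]
ee_rot: [-0.159, 0.987, -0.0, 0.001]
contact_force: [-0.4, -0.5, 0.0]
gripper_width: 85.6
grasp_force: 0.0
```

Run:
```python
from h import *
s=arm.read_state(); print(s['clock'],np.round(s['position'],1),np.round(s['joints'],2))
im,d,m=shot('wrist','w2.png'); W=cloud(d,m)
P=blob(W,(380,480,-390,-290),105,130);print('pot',rect(P),P.mean(0),np.median(P[:,2]))
im,d,m=shot('top','t2.png')
for b in arm.boxes_of('wrist','pot')[:2]: print(b)
```

```text
1.3833 [ 438.  -336.5  231.6] [-0.36  0.26 -0.17 -0.   -1.14 -0.89]
pot (array([ 432.2, -340.9]), array([41.5, 41.2]), 17.1) [ 431.13111159 -341.15478285  118.16908263] 118.30106136950297
{'rect': [290.8, 184.2, 60.8, 77.3], 'score': 0.83}
```

View pics/w2.png

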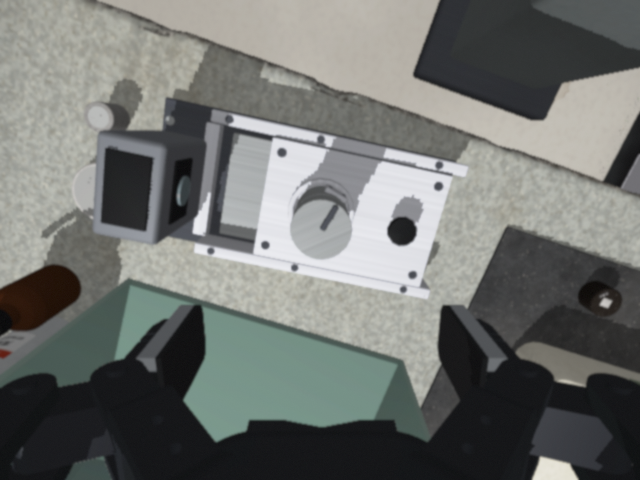

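The wrist picture shows the lid centre near (321,223), the rib from about (322,229) to (337,206), the knob at (402,231) and the reader to the left. I'll work out the rib's direction numerically.

```bash
cat >> h.py <<'E'
def ray(m,u,v,z):
    T=np.array(m['cam_to_world']); r=T[:3,:3]@np.array([(u-m['cx'])/m['fx'],(v-m['cy'])/m['fy'],1]); return T[:3,3]+r*(z-T[2,3])/r[2]
def lid(im,m,c,z=118,rad=17,f=None):
    # rectified patch, 5px/mm, col=+x world, row=-y world
    T=np.array(m['cam_to_world']); K=np.array([[m['fx'],0,m['cx']],[0,m['fy'],m['cy']],[0,0,1]])
    a=np.arange(-125,126)/5.; X,Y=np.meshgrid(c[0]+a,c[1]-a); Q=np.stack([X,Y,np.full_like(X,z)],-1)-T[:3,3]
    p=Q@T[:3,:3]@K.T; p=(p[...,:2]/p[...,2:]).astype(np.float32)
    g=cv2.cvtColor(cv2.remap(im,p[...,0],p[...,1],cv2.INTER_CUBIC),cv2.COLOR_RGB2GRAY)
    r=np.hypot(X-c[0],Y-c[1]); k=(r<rad)&(g<np.median(g[r<rad])-25)
    P=np.stack([X-c[0],Y-c[1]],-1)[k]; mu=P.mean(0); w,V=np.linalg.eigh(np.cov((P-mu).T)); e=V[:,1]*np.sign(V[:,1]@mu)
    print('rib n',k.sum(),'mean',mu.round(1),'axis deg',np.degrees(np.arctan2(e[1],e[0])).round(1),'mean deg',np.degrees(np.arctan2(mu[1],mu[0])).round(1),'sd',np.sqrt(w).round(1))
    if f: cv2.imwrite('pics/'+f,cv2.resize(g,None,fx=2,fy=2))
E
python3 - <<'E'
from h import *
im,d,m=shot('wrist')
lid(im,m,(432.2,-340.9),f='l1.png')
W=cloud(d,m); P=blob(W,(400,460,-400,-220),62,78); print('knob',rect(P))
P=blob(W,(330,560,-540,-380),100,130);print('reader',rect(P))
E
```

```text
rib n 2274 mean [-7.6  3.3] axis deg 167.8 mean deg 156.7 sd [1.5 5.1]
knob (array([ 426.2, -273.7]), array([22.8, 23. ]), 51.4)
reader (array([ 447.6, -467.2]), array([70.1, 46.7]), 6.6)
```

View pics/l1.png

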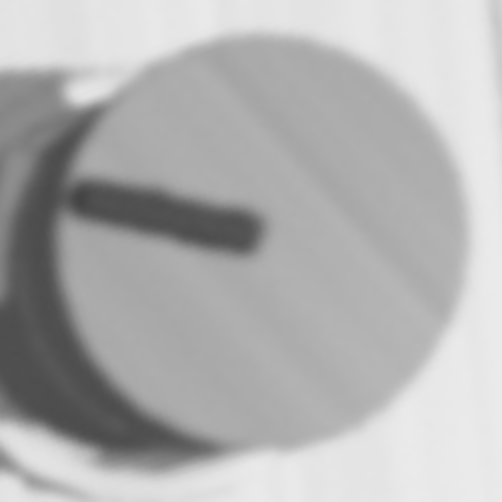

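Lid centre is (433.5,−340), rib at 168°, target 276.2°, so the pot needs +108.3° about world z (az −108.3). I'll descend to grip height now.

Request:
send_rows --targets '[{"gripper": -1, "x": 0, "y": 0, "z": 3.0, "ax": 0, "ay": 0, "az": 0}, {"gripper": -1, "x": 0, "y": 0, "z": 3.0, "ax": 0, "ay": 0, "az": 0}, {"gripper": -1, "x": 0, "y": 0, "z": 3.0, "ax": 0, "ay": 0, "az": 0}, {"gripper": -1, "x": 0, "y": 0, "z": 1.0, "ax": 0, "ay": 0, "az": 0}, {"gripper": -1, "x": 0, "y": 0, "z": 0, "ax": 0, "ay": 0, "az": 0}]'

```text
clock: 2.0
position: [431.5, -340.4, 128.7]
ee_rot: [-0.155, 0.988, 0.002, -0.003]
contact_force: [-0.9, 0.7, 0.3]
gripper_width: 85.5
grasp_force: 0.0
```

Request:
send_rows --targets '[{"gripper": -1, "x": 0, "y": 0, "z": 2.0, "ax": 0, "ay": 0, "az": 0}, {"gripper": -1, "x": 0, "y": 0, "z": 1.8, "ax": 0, "ay": 0, "az": 0}, {"gripper": -1, "x": 0, "y": 0, "z": 0, "ax": 0, "ay": 0, "az": 0}, {"gripper": -1, "x": 0, "y": 0, "z": 0, "ax": 0, "ay": 0, "az": 0}, {"gripper": -1, "x": 0, "y": 0, "z": 0, "ax": 0, "ay": 0, "az": 0}]'

```text
clock: 2.42
position: [435.2, -341.3, 95.4]
ee_rot: [-0.156, 0.988, -0.001, 0.001]
contact_force: [0.5, -0.1, 0.3]
gripper_width: 85.1
grasp_force: 0.0
```

Request:
send_rows --targets '[{"gripper": -1, "x": 0, "y": 0, "z": 0.7, "ax": 0, "ay": 0, "az": 0}, {"gripper": -1, "x": 0, "y": 0, "z": 0, "ax": 0, "ay": 0, "az": 0}, {"gripper": 0, "x": 0, "y": 0, "z": 0, "ax": 0, "ay": 0, "az": 0}, {"gripper": 0, "x": 0, "y": 0, "z": 0, "ax": 0, "ay": 0, "az": 0}, {"gripper": 0, "x": 0, "y": 0, "z": 0, "ax": 0, "ay": 0, "az": 0}]'

```text
clock: 2.83
position: [434.2, -340.3, 86.6]
ee_rot: [-0.156, 0.988, -0.0, 0.0]
contact_force: [0.9, 0.0, -0.1]
gripper_width: 51.8
grasp_force: 0.0
```

Request:
send_rows --targets '[{"gripper": 0.1, "x": 0, "y": 0, "z": 0, "ax": 0, "ay": 0, "az": 0}, {"gripper": 0.1, "x": 0, "y": 0, "z": 0, "ax": 0, "ay": 0, "az": 0}, {"gripper": 0.3, "x": 0, "y": 0, "z": 0, "ax": 0, "ay": 0, "az": 0}, {"gripper": 0.3, "x": 0, "y": 0, "z": 0, "ax": 0, "ay": 0, "az": 0}, {"gripper": 0.3, "x": 0, "y": 0, "z": 0, "ax": 0, "ay": 0, "az": 0}]'

```text
clock: 3.25
position: [434.1, -340.2, 86.7]
ee_rot: [-0.156, 0.988, -0.0, 0.0]
contact_force: [-1.1, 2.4, 5.1]
gripper_width: 40.6
grasp_force: 60.4
```

Gripped, at 40.6 mm and 60 N. Now turn by −108.3°.

Request:
send_rows --targets '[{"gripper": 0.3, "x": 0, "y": 0, "z": 0, "ax": 0, "ay": 0, "az": -4}, {"gripper": 0.3, "x": 0, "y": 0, "z": 0, "ax": 0, "ay": 0, "az": -6}, {"gripper": 0.3, "x": 0, "y": 0, "z": 0, "ax": 0, "ay": 0, "az": -6}, {"gripper": 0.3, "x": 0, "y": 0, "z": 0, "ax": 0, "ay": 0, "az": -6}, {"gripper": 0.3, "x": 0, "y": 0, "z": 0, "ax": 0, "ay": 0, "az": -6}]'

```text
clock: 3.67
position: [434.2, -341.1, 86.7]
ee_rot: [-0.393, 0.92, -0.001, -0.0]
contact_force: [-1.0, -1.5, 3.4]
gripper_width: 40.9
grasp_force: 60.4
```

Request:
send_rows --targets '[{"gripper": 0.3, "x": 0, "y": 0, "z": 0, "ax": 0, "ay": 0, "az": -6}, {"gripper": 0.3, "x": 0, "y": 0, "z": 0, "ax": 0, "ay": 0, "az": -6}, {"gripper": 0.3, "x": 0, "y": 0, "z": 0, "ax": 0, "ay": 0, "az": -6}, {"gripper": 0.3, "x": 0, "y": 0, "z": 0, "ax": 0, "ay": 0, "az": -6}, {"gripper": 0.3, "x": 0, "y": 0, "z": 0, "ax": 0, "ay": 0, "az": -6}]'

```text
clock: 4.08
position: [434.3, -340.9, 86.7]
ee_rot: [-0.617, 0.787, -0.001, -0.0]
contact_force: [-1.5, -1.3, 3.8]
gripper_width: 40.5
grasp_force: 60.4
```

Request:
send_rows --targets '[{"gripper": 0.3, "x": 0, "y": 0, "z": 0, "ax": 0, "ay": 0, "az": -6}, {"gripper": 0.3, "x": 0, "y": 0, "z": 0, "ax": 0, "ay": 0, "az": -6}, {"gripper": 0.3, "x": 0, "y": 0, "z": 0, "ax": 0, "ay": 0, "az": -6}, {"gripper": 0.3, "x": 0, "y": 0, "z": 0, "ax": 0, "ay": 0, "az": -6}, {"gripper": 0.3, "x": 0, "y": 0, "z": 0, "ax": 0, "ay": 0, "az": -6}]'

```text
clock: 4.5
position: [434.3, -340.7, 86.8]
ee_rot: [0.8, -0.6, 0.001, 0.0]
contact_force: [-1.7, -0.4, 5.7]
gripper_width: 40.7
grasp_force: 60.4
```

Request:
send_rows --targets '[{"gripper": 0.3, "x": 0, "y": 0, "z": 0, "ax": 0, "ay": 0, "az": -6}, {"gripper": 0.3, "x": 0, "y": 0, "z": 0, "ax": 0, "ay": 0, "az": -6}, {"gripper": 0.3, "x": 0, "y": 0, "z": 0, "ax": 0, "ay": 0, "az": -6}, {"gripper": 0.3, "x": 0, "y": 0, "z": 0, "ax": 0, "ay": 0, "az": -2.3}, {"gripper": 0.3, "x": 0, "y": 0, "z": 0, "ax": 0, "ay": 0, "az": 0}]'

```text
clock: 4.92
position: [434.3, -340.4, 86.8]
ee_rot: [0.892, -0.452, 0.0, 0.0]
contact_force: [-1.4, 0.4, 5.0]
gripper_width: 40.7
grasp_force: 60.5
```

The gripper turned 108.4°. Open, rise and look.

Request:
send_rows --targets '[{"gripper": 0, "x": 0, "y": 0, "z": 0, "ax": 0, "ay": 0, "az": 0}, {"gripper": -1, "x": 0, "y": 0, "z": 0, "ax": 0, "ay": 0, "az": 0}, {"gripper": -1, "x": 0, "y": 0, "z": 0, "ax": 0, "ay": 0, "az": 0}, {"gripper": -1, "x": 0, "y": 0, "z": 0, "ax": 0, "ay": 0, "az": 0}, {"gripper": -1, "x": 0, "y": 0, "z": 0, "ax": 0, "ay": 0, "az": 0}]'

```text
clock: 5.33
position: [434.0, -340.2, 86.0]
ee_rot: [0.892, -0.452, -0.0, 0.0]
contact_force: [0.1, -1.1, 0.4]
gripper_width: 85.6
grasp_force: 0.0
```

Request:
send_rows --targets '[{"gripper": -1, "x": 0, "y": 0, "z": -1.5, "ax": 0, "ay": 0, "az": 0}, {"gripper": -1, "x": 0, "y": 0, "z": -3, "ax": 0, "ay": 0, "az": 0}, {"gripper": -1, "x": 0, "y": 0, "z": -3.5, "ax": 0, "ay": 0, "az": 0}, {"gripper": -1, "x": 0, "y": 0, "z": -3.5, "ax": 0, "ay": 0, "az": 0}, {"gripper": -1, "x": 0, "y": 0, "z": -2, "ax": 0, "ay": 0, "az": 0}]'

```text
clock: 5.75
position: [435.3, -341.1, 225.6]
ee_rot: [0.892, -0.452, 0.003, 0.0]
contact_force: [0.3, 0.2, 0.5]
gripper_width: 85.4
grasp_force: 0.0
```

Request:
send_rows --targets '[{"gripper": -1, "x": 0, "y": 0, "z": 0, "ax": 0, "ay": 0, "az": 0}, {"gripper": -1, "x": 0, "y": 0, "z": 0, "ax": 0, "ay": 0, "az": 0}]'

```text
clock: 5.92
position: [434.5, -340.3, 222.5]
ee_rot: [0.892, -0.452, 0.002, -0.0]
contact_force: [-1.1, 0.2, -1.3]
gripper_width: 85.5
grasp_force: 0.0
```

Run:
```python
from h import *
s=arm.read_state(); print(s['clock'],np.round(s['position'],1),np.round(s['joints'],2))
im,d,m=shot('wrist','w3.png'); W=cloud(d,m)
P=blob(W,(380,480,-390,-290),105,130);r=rect(P);print('pot',r,np.median(P[:,2]))
lid(im,m,r[0],f='l2.png')
P=blob(W,(400,460,-400,-220),62,78); print('knob',rect(P),np.median(P[:,2]))
P=blob(W,(330,560,-540,-380),108,130);print('reader',rect(P))
P=blob(W,(330,560,-540,-180),38,54);print('plates',rect(P))
a=cv2.imread('pics/l2.png',0); cv2.imwrite('pics/both.png',np.hstack([cv2.resize(a[:480],None,fx=.6,fy=.6) if 0 else cv2.resize(a,(300,300)),cv2.resize(cv2.cvtColor(im,cv2.COLOR_RGB2GRAY),(400,300))]))
```

```text
5.9167 [ 434.5 -340.3  222.5] [-0.37  0.27 -0.19 -0.   -1.11  1.  ]
pot (array([ 432.8, -341. ]), array([41.4, 41.5]), 39.8) 116.8079685953344
rib n 2189 mean [ 0.3 -9. ] axis deg -86.7 mean deg -87.9 sd [1.6 4.9]
knob (array([ 425.5, -272.6]), array([23.1, 22.6]), 85.1) 68.01598323221208
reader (array([ 447.2, -467.7]), array([70.2, 45.7]), 6.4)
plates (array([ 431.9, -333.4]), array([123.3, 214.8]), 6.4)
```

View pics/both.png

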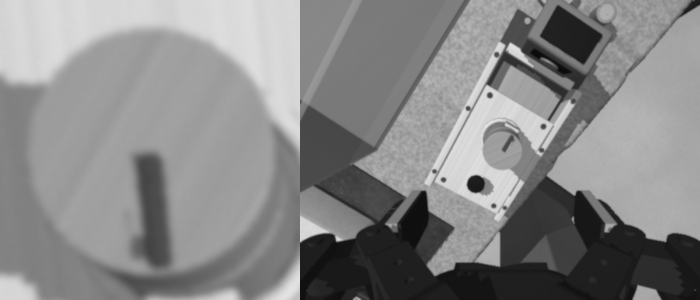

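The rib now points along (12,−110) in the rectified patch, about −83.8°, which matches the nest axis. The crop confirms the plate faces the reader and the pot stands upright. Now shut the fingers, align with the rails and go behind the carrier.

Request:
send_rows --targets '[{"gripper": 1, "x": 0, "y": 0, "z": 0, "ax": 0, "ay": 0, "az": 6}, {"gripper": 1, "x": 0, "y": 0, "z": 0, "ax": 0, "ay": 0, "az": 6}, {"gripper": 1, "x": 0, "y": 0, "z": 0, "ax": 0, "ay": 0, "az": 6}, {"gripper": 1, "x": 0, "y": 0, "z": 0, "ax": 0, "ay": 0, "az": 6}, {"gripper": 1, "x": 0, "y": 0, "z": 0, "ax": 0, "ay": 0, "az": 6}]'

```text
clock: 6.38
position: [433.1, -339.7, 219.1]
ee_rot: [0.743, -0.669, -0.002, 0.001]
contact_force: [-0.8, 0.6, 0.1]
gripper_width: 25.4
grasp_force: 0.0
```

Request:
send_rows --targets '[{"gripper": 1, "x": -3.2, "y": 0, "z": 0, "ax": 0, "ay": 0, "az": 0}, {"gripper": 1, "x": -3.2, "y": 0, "z": 0, "ax": 0, "ay": 0, "az": 0}, {"gripper": 1, "x": -3.2, "y": 0, "z": 0, "ax": 0, "ay": 0, "az": 0}, {"gripper": 1, "x": -3.2, "y": 0.1, "z": 0, "ax": 0, "ay": 0, "az": 0}, {"gripper": 1, "x": 0, "y": 0, "z": 0, "ax": 0, "ay": 0, "az": 0}]'

```text
clock: 6.8
position: [416.9, -209.4, 219.6]
ee_rot: [0.746, -0.666, -0.002, 0.001]
contact_force: [-0.2, 0.5, 0.3]
gripper_width: 0.1
grasp_force: 0.0
```

Request:
send_rows --targets '[{"gripper": 1, "x": 0, "y": 0, "z": 3.5, "ax": 0, "ay": 0, "az": 0}, {"gripper": 1, "x": 0, "y": 0, "z": 3.5, "ax": 0, "ay": 0, "az": 0}, {"gripper": 1, "x": 0, "y": 0, "z": 2.5, "ax": 0, "ay": 0, "az": 0}, {"gripper": 1, "x": 0, "y": 0, "z": 0, "ax": 0, "ay": 0, "az": 0}, {"gripper": 1, "x": 0, "y": 0, "z": 0, "ax": 0, "ay": 0, "az": 0}]'

```text
clock: 7.22
position: [417.9, -213.2, 124.7]
ee_rot: [0.745, -0.667, -0.002, 0.002]
contact_force: [0.8, -0.2, 0.1]
gripper_width: 0.1
grasp_force: 0.0
```

Run:
```python
from h import *
s=arm.read_state(); print(s['clock'],np.round(s['position'],1),np.round(s['ee_rot'],3),s['gripper_width'])
im,d,m=shot('wrist','w4.png'); W=cloud(d,m)
P=blob(W,(400,460,-300,-220),62,78); print('knob',rect(P),np.median(P[:,2]))
```

```text
7.2167 [ 417.9 -213.2  124.7] [ 0.745 -0.667 -0.002  0.002] 0.14395352450448712
knob (array([ 428.4, -273. ]), array([23. , 22.9]), 50.2) 71.3772006275687
```

View pics/w4.png

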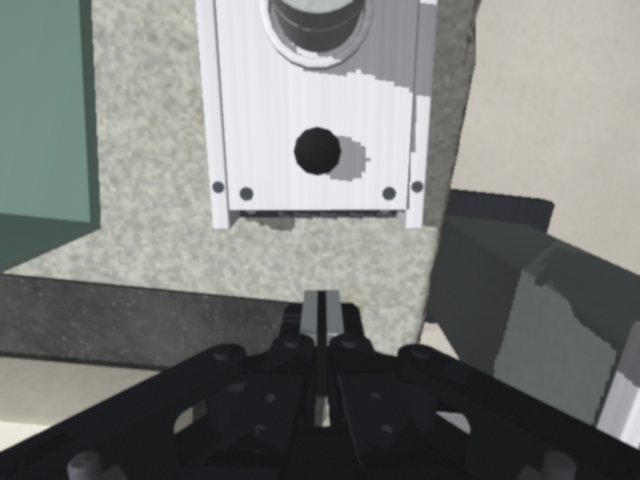

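The picture shows the shut fingers at column 322, the knob at (317,150) and the carrier's rear edge at row 212, so the fingers are centred between the rails. Descend to about z 29.

Request:
send_rows --targets '[{"gripper": 1, "x": 0, "y": -0.2, "z": 3, "ax": 0, "ay": 0, "az": 0}, {"gripper": 1, "x": 0, "y": 0, "z": 3, "ax": 0, "ay": 0, "az": 0}, {"gripper": 1, "x": 0, "y": 0, "z": 2.5, "ax": 0, "ay": 0, "az": 0}, {"gripper": 1, "x": 0, "y": 0, "z": 1.1, "ax": 0, "ay": 0, "az": 0}, {"gripper": 1, "x": 0, "y": 0, "z": 0, "ax": 0, "ay": 0, "az": 0}]'

```text
clock: 7.68
position: [420.8, -213.0, 29.4]
ee_rot: [0.745, -0.667, -0.001, 0.001]
contact_force: [-0.0, 0.6, -0.3]
gripper_width: -0.0
grasp_force: 0.0
```

Request:
send_rows --targets '[{"gripper": 1, "x": 0.3, "y": 0, "z": 0, "ax": 0, "ay": 0, "az": 0}, {"gripper": 1, "x": 0.3, "y": 0, "z": 0, "ax": 0, "ay": 0, "az": 0}, {"gripper": 1, "x": 0.2, "y": 0, "z": 0, "ax": 0, "ay": 0, "az": 0}, {"gripper": 1, "x": 0.2, "y": 0, "z": 0, "ax": 0, "ay": 0, "az": 0}, {"gripper": 1, "x": 0.2, "y": 0, "z": 0, "ax": 0, "ay": 0, "az": 0}]'

```text
clock: 8.1
position: [423.0, -225.2, 31.3]
ee_rot: [0.745, -0.667, 0.001, -0.001]
contact_force: [-0.2, 0.3, -0.1]
gripper_width: 0.4
grasp_force: 0.0
```

Request:
send_rows --targets '[{"gripper": 1, "x": 0.15, "y": 0, "z": 0, "ax": 0, "ay": 0, "az": 0}, {"gripper": 1, "x": 0.15, "y": 0, "z": 0, "ax": 0, "ay": 0, "az": 0}, {"gripper": 1, "x": 0.15, "y": 0, "z": 0, "ax": 0, "ay": 0, "az": 0}, {"gripper": 1, "x": 0.15, "y": 0, "z": 0, "ax": 0, "ay": 0, "az": 0}, {"gripper": 1, "x": 0.15, "y": 0, "z": 0, "ax": 0, "ay": 0, "az": 0}]'

```text
clock: 8.52
position: [423.1, -231.8, 30.6]
ee_rot: [0.745, -0.667, -0.0, -0.0]
contact_force: [-1.0, 5.3, 4.5]
gripper_width: 0.3
grasp_force: 2.6
```

Request:
send_rows --targets '[{"gripper": 1, "x": 0.15, "y": 0, "z": 0, "ax": 0, "ay": 0, "az": 0}, {"gripper": 1, "x": 0.15, "y": 0, "z": 0, "ax": 0, "ay": 0, "az": 0}, {"gripper": 1, "x": 0.15, "y": 0, "z": 0, "ax": 0, "ay": 0, "az": 0}, {"gripper": 1, "x": 0.15, "y": 0, "z": 0, "ax": 0, "ay": 0, "az": 0}, {"gripper": 1, "x": 0.15, "y": 0, "z": 0, "ax": 0, "ay": 0, "az": 0}]'

```text
clock: 8.93
position: [423.9, -239.2, 30.5]
ee_rot: [0.745, -0.667, -0.0, -0.0]
contact_force: [-0.8, 5.1, 5.5]
gripper_width: 0.1
grasp_force: 2.6
```

Request:
send_rows --targets '[{"gripper": 1, "x": 0.15, "y": 0, "z": 0, "ax": 0, "ay": 0, "az": 0}, {"gripper": 1, "x": 0.15, "y": 0, "z": 0, "ax": 0, "ay": 0, "az": 0}, {"gripper": 1, "x": 0.15, "y": 0, "z": 0, "ax": 0, "ay": 0, "az": 0}, {"gripper": 1, "x": 0.15, "y": 0, "z": 0, "ax": 0, "ay": 0, "az": 0}, {"gripper": 1, "x": 0.15, "y": 0, "z": 0, "ax": 0, "ay": 0, "az": 0}]'

```text
clock: 9.35
position: [424.7, -246.7, 30.5]
ee_rot: [0.745, -0.667, -0.0, -0.0]
contact_force: [-1.1, 5.6, 3.3]
gripper_width: 0.1
grasp_force: 2.5
```

Pushing at about 5 N, 17 mm in. Slower now through the drop range.

Request:
send_rows --targets '[{"gripper": 1, "x": 0.1, "y": 0, "z": 0, "ax": 0, "ay": 0, "az": 0}, {"gripper": 1, "x": 0.1, "y": 0, "z": 0, "ax": 0, "ay": 0, "az": 0}, {"gripper": 1, "x": 0.1, "y": 0, "z": 0, "ax": 0, "ay": 0, "az": 0}, {"gripper": 1, "x": 0.1, "y": 0, "z": 0, "ax": 0, "ay": 0, "az": 0}, {"gripper": 1, "x": 0.1, "y": 0, "z": 0, "ax": 0, "ay": 0, "az": 0}]'

```text
clock: 9.77
position: [425.3, -251.6, 30.5]
ee_rot: [0.745, -0.667, -0.0, -0.0]
contact_force: [-0.7, 5.6, 5.0]
gripper_width: -0.4
grasp_force: 2.7
```

Request:
send_rows --targets '[{"gripper": 1, "x": 0.1, "y": 0, "z": 0, "ax": 0, "ay": 0, "az": 0}, {"gripper": 1, "x": 0.1, "y": 0, "z": 0, "ax": 0, "ay": 0, "az": 0}, {"gripper": 1, "x": 0.1, "y": 0, "z": 0, "ax": 0, "ay": 0, "az": 0}, {"gripper": 1, "x": 0.1, "y": 0, "z": 0, "ax": 0, "ay": 0, "az": 0}, {"gripper": 1, "x": 0.1, "y": 0, "z": 0, "ax": 0, "ay": 0, "az": 0}]'

```text
clock: 10.18
position: [425.7, -256.6, 30.5]
ee_rot: [0.745, -0.667, -0.0, -0.0]
contact_force: [-0.1, 5.1, 3.7]
gripper_width: 0.3
grasp_force: 2.6
```

Request:
send_rows --targets '[{"gripper": 1, "x": 0.1, "y": 0, "z": 0, "ax": 0, "ay": 0, "az": 0}, {"gripper": 1, "x": 0.1, "y": 0, "z": 0, "ax": 0, "ay": 0, "az": 0}, {"gripper": 1, "x": 0.1, "y": 0, "z": 0, "ax": 0, "ay": 0, "az": 0}, {"gripper": 1, "x": 0.1, "y": 0, "z": 0, "ax": 0, "ay": 0, "az": 0}]'

```text
clock: 10.52
position: [426.3, -261.1, 30.2]
ee_rot: [0.745, -0.667, -0.0, 0.0]
contact_force: [0.7, 1.5, -0.3]
gripper_width: -0.0
grasp_force: 0.6
```

Request:
send_rows --targets '[{"gripper": 1, "x": 0.1, "y": 0, "z": 0, "ax": 0, "ay": 0, "az": 0}, {"gripper": 1, "x": 0.1, "y": 0, "z": 0, "ax": 0, "ay": 0, "az": 0}, {"gripper": 1, "x": 0.1, "y": 0, "z": 0, "ax": 0, "ay": 0, "az": 0}, {"gripper": 1, "x": 0.1, "y": 0, "z": 0, "ax": 0, "ay": 0, "az": 0}]'

```text
clock: 10.85
position: [426.4, -265.0, 30.1]
ee_rot: [0.745, -0.667, -0.0, 0.0]
contact_force: [0.1, 7.7, 3.1]
gripper_width: 0.3
grasp_force: 4.3
```

Run:
```python
from h import *
s=arm.read_state(); print(s['clock'],np.round(s['position'],1),np.round(s['contact_force'],1))
im,d,m=shot('wrist'); W=cloud(d,m)
c=np.array([435,-351.7]); ex=np.array([.1103,-.9939]); ey=np.array([.9939,.1103])
N=np.stack([(W[...,:2]-c)@ex,(W[...,:2]-c)@ey,W[...,2]],-1)
k=(abs(abs(N[...,1])-56)<3)&(N[...,0]<30)&(N[...,0]>-110)&(N[...,2]>25); print('rails z',np.nanmedian(N[k][:,2]),k.sum())
for a in range(-80,70,15):
    k=(abs(N[...,1])<45)&(abs(N[...,1])>31)&(abs(N[...,0]-a)<7); print(a,k.sum(),np.nanmedian(N[k][:,2]).round(1),end='; ')
im,d,m=shot('top'); W=cloud(d,m)
N=np.stack([(W[...,:2]-np.array([436.2,-352.5]))@ex,(W[...,:2]-np.array([436.2,-352.5]))@ey,W[...,2]],-1)
k=(abs(N[...,1])<45)&(abs(N[...,1])>31)&(abs(N[...,0]-30)<25);print('top carrier',np.nanmedian(N[k][:,2]),k.sum())
k=(abs(abs(N[...,1])-56)<3)&(N[...,0]<70)&(N[...,0]>-110); print('rails z',np.nanmedian(N[k][:,2]),k.sum())
```

```text
10.85 [ 426.4 -265.    30.1] [0.1 7.7 3.1]
rails z 44.58010283414893 15616
-80 17064 103.9; -65 2882 40.6; -50 3137 40.4; -35 3461 40.4; -20 3758 40.4; -5 4158 40.4; 10 4642 40.4; 25 797 40.4; 40 0 nan; 55 0 nan; top carrier 38.06248604999843 328
rails z 42.11721954962184 437
  return np.nanmean(a, axis, out=out, keepdims=keepdims)
```

The carrier has dropped: its top is level at z ≈ 40 against rails at 44.5. Back off, rise and look.

Request:
send_rows --targets '[{"gripper": 1, "x": -0.5, "y": 0, "z": 0, "ax": 0, "ay": 0, "az": 0}, {"gripper": 1, "x": -0.5, "y": 0, "z": 0, "ax": 0, "ay": 0, "az": 0}, {"gripper": 1, "x": 0, "y": 0, "z": -3, "ax": 0, "ay": 0, "az": 0}, {"gripper": 1, "x": 0, "y": 0, "z": -3, "ax": 0, "ay": 0, "az": 0}, {"gripper": 1, "x": 0, "y": 0, "z": -3, "ax": 0, "ay": 0, "az": 0}]'

```text
clock: 11.37
position: [425.3, -255.0, 121.1]
ee_rot: [0.745, -0.667, -0.0, 0.001]
contact_force: [0.6, -0.6, 0.2]
gripper_width: -0.0
grasp_force: 0.0
```

Request:
send_rows --targets '[{"gripper": 1, "x": 0, "y": 0, "z": -3, "ax": 0, "ay": 0, "az": 0}, {"gripper": 1, "x": 0, "y": 0, "z": -3, "ax": 0, "ay": 0, "az": 0}, {"gripper": 1, "x": 0, "y": 0, "z": 0, "ax": 0, "ay": 0, "az": 0}, {"gripper": 1, "x": 0, "y": 0, "z": 0, "ax": 0, "ay": 0, "az": 0}]'

```text
clock: 11.7
position: [426.7, -255.3, 182.3]
ee_rot: [0.745, -0.667, 0.002, -0.001]
contact_force: [-0.0, -0.0, 0.2]
gripper_width: -0.1
grasp_force: 0.0
```

Run:
```python
from h import *
s=arm.read_state(); p=np.array(s['position']); print(s['clock'],p.round(1),np.round(s['contact_force'],1))
im,d,m=shot('wrist','w5.png'); W=cloud(d,m)
P=blob(W,(380,480,-410,-330),98,130);r=rect(P);print('pot',r,np.median(P[:,2])); lid(im,m,r[0],z=110)
P=blob(W,(400,460,-340,-270),54,70); k=rect(P);print('knob',k,np.median(P[:,2]))
X=R.from_quat(s['ee_rot']).as_matrix(); print('to knob, tool mm',(X.T@(np.r_[k[0],np.median(P[:,2])]-p)).round(1))
```

```text
11.7 [ 426.7 -255.3  182.3] [-0.  -0.   0.2]
pot (array([ 434.6, -371. ]), array([41.6, 30.3]), 6.9) 108.5683241611
rib n 3720 mean [-0.7 -1.7] axis deg -82.9 mean deg -111.7 sd [ 5.3 13.1]
knob (array([ 428.3, -308.6]), array([22.6, 22.9]), 52.3) 59.924065441763844
to knob, tool mm [ 52.9   4.9 122.4]
```

View pics/w5.png

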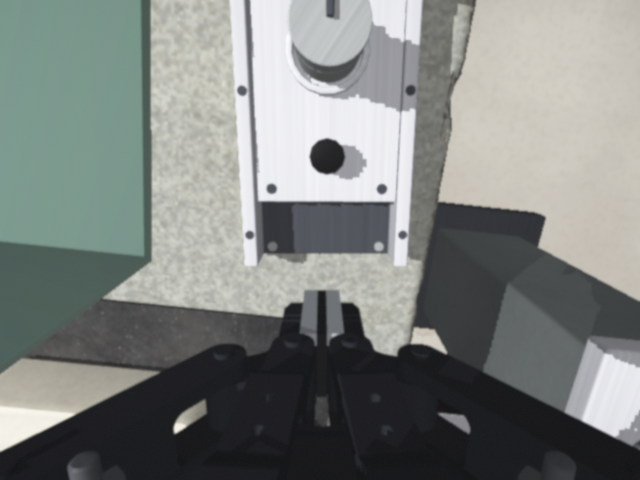

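The carrier sits forward and level with the knob at (327,156), and the pot stands with its rib straight along the rails at column 331. Next, move above the knob.

Request:
send_rows --targets '[{"gripper": 1, "x": 2.6, "y": 0.2, "z": 0, "ax": 0, "ay": 0, "az": 0}, {"gripper": 1, "x": 2.7, "y": 0.15, "z": 1, "ax": 0, "ay": 0, "az": 0}, {"gripper": 1, "x": 0, "y": 0, "z": 2, "ax": 0, "ay": 0, "az": 0}, {"gripper": 1, "x": 0, "y": 0, "z": 2, "ax": 0, "ay": 0, "az": 0}, {"gripper": 1, "x": 0, "y": 0, "z": 0, "ax": 0, "ay": 0, "az": 0}]'

```text
clock: 12.17
position: [424.2, -307.0, 124.8]
ee_rot: [0.744, -0.668, -0.006, 0.002]
contact_force: [0.7, 0.5, -0.7]
gripper_width: 0.0
grasp_force: 0.0
```

Request:
send_rows --targets '[{"gripper": 1, "x": 0, "y": 0, "z": 0, "ax": 0, "ay": 0, "az": 0}]'

```text
clock: 12.25
position: [426.6, -307.8, 128.3]
ee_rot: [0.745, -0.667, -0.002, 0.001]
contact_force: [0.2, 0.3, 1.0]
gripper_width: -0.3
grasp_force: 0.0
```

Run:
```python
from h import *
s=arm.read_state(); p=np.array(s['position']); print(s['clock'],p.round(1),np.round(s['contact_force'],1))
im,d,m=shot('wrist','w6.png'); W=cloud(d,m)
P=blob(W,(380,480,-420,-330),98,130);r=rect(P);print('pot',r,np.median(P[:,2])); lid(im,m,r[0],z=110,rad=16)
P=blob(W,(400,460,-340,-270),54,70); k=rect(P);print('knob',k,np.median(P[:,2]))
```

```text
12.25 [ 426.6 -307.8  128.3] [0.2 0.3 1. ]
pot (array([ 438.2, -377.7]), array([41.7, 41.5]), 5.6) 112.02717295565309
rib n 2551 mean [-0.4 -8.2] axis deg -82.0 mean deg -92.8 sd [1.9 4.4]
knob (array([ 431.5, -309.9]), array([23.1, 22.9]), 50.7) 63.0563294177818
```

View pics/w6.png

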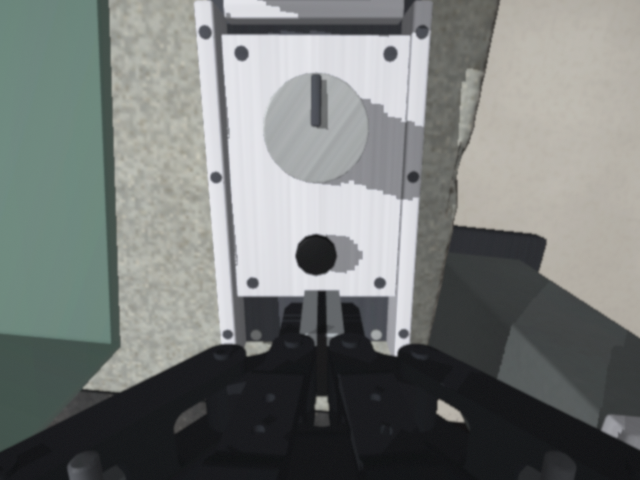

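The knob is at (431.5,−309.9) and the rib points straight along the rails. Shift slightly and lower onto the knob.

Request:
send_rows --targets '[{"gripper": 1, "x": 0.1, "y": -0.3, "z": 2, "ax": 0, "ay": 0, "az": 0}, {"gripper": 1, "x": 0, "y": 0, "z": 2, "ax": 0, "ay": 0, "az": 0}, {"gripper": 1, "x": 0, "y": 0, "z": 1.5, "ax": 0, "ay": 0, "az": 0}, {"gripper": 1, "x": 0, "y": 0, "z": 0, "ax": 0, "ay": 0, "az": 0}, {"gripper": 1, "x": 0, "y": 0, "z": 0, "ax": 0, "ay": 0, "az": 0}]'

```text
clock: 12.72
position: [431.5, -308.9, 75.9]
ee_rot: [0.745, -0.667, 0.0, 0.0]
contact_force: [0.0, 0.1, 0.2]
gripper_width: -0.2
grasp_force: 0.0
```

Request:
send_rows --targets '[{"gripper": 1, "x": 0, "y": 0, "z": 0.2, "ax": 0, "ay": 0, "az": 0}, {"gripper": 1, "x": 0, "y": 0, "z": 0.2, "ax": 0, "ay": 0, "az": 0}, {"gripper": 1, "x": 0, "y": 0, "z": 0.1, "ax": 0, "ay": 0, "az": 0}, {"gripper": 1, "x": 0, "y": 0, "z": 0, "ax": 0, "ay": 0, "az": 0}]'

```text
clock: 13.05
position: [431.3, -308.9, 70.8]
ee_rot: [0.745, -0.667, 0.0, -0.0]
contact_force: [0.5, -0.3, -0.0]
gripper_width: -0.2
grasp_force: 0.0
```

Request:
send_rows --targets '[{"gripper": 1, "x": 0, "y": 0, "z": 0.3, "ax": 0, "ay": 0, "az": 0}, {"gripper": 1, "x": 0, "y": 0, "z": 0.2, "ax": 0, "ay": 0, "az": 0}, {"gripper": 1, "x": 0, "y": 0, "z": 0.2, "ax": 0, "ay": 0, "az": 0}, {"gripper": 1, "x": 0, "y": 0, "z": 0.1, "ax": 0, "ay": 0, "az": 0}, {"gripper": 1, "x": 0, "y": 0, "z": 0, "ax": 0, "ay": 0, "az": 0}]'

```text
clock: 13.47
position: [430.9, -308.8, 62.2]
ee_rot: [0.745, -0.667, -0.0, 0.0]
contact_force: [-1.2, 0.3, -0.4]
gripper_width: -0.3
grasp_force: 0.1
```

Request:
send_rows --targets '[{"gripper": 1, "x": 0, "y": 0, "z": 0.1, "ax": 0, "ay": 0, "az": 0}, {"gripper": 1, "x": 0, "y": 0, "z": 0.1, "ax": 0, "ay": 0, "az": 0}, {"gripper": 1, "x": 0, "y": 0, "z": 0.1, "ax": 0, "ay": 0, "az": 0}, {"gripper": 1, "x": 0, "y": 0, "z": 0, "ax": 0, "ay": 0, "az": 0}]'

```text
clock: 13.8
position: [431.0, -308.8, 60.0]
ee_rot: [0.745, -0.667, -0.0, 0.0]
contact_force: [-1.6, 1.8, 6.4]
gripper_width: -0.2
grasp_force: 2.9
```

Request:
send_rows --targets '[{"gripper": 1, "x": 0, "y": 0, "z": 0.1, "ax": 0, "ay": 0, "az": 0}, {"gripper": 1, "x": 0, "y": 0, "z": 0.1, "ax": 0, "ay": 0, "az": 0}, {"gripper": 1, "x": 0, "y": 0, "z": 0, "ax": 0, "ay": 0, "az": 0}]'

```text
clock: 14.05
position: [431.0, -308.8, 58.4]
ee_rot: [0.745, -0.667, 0.0, 0.0]
contact_force: [-2.9, 2.5, 8.2]
gripper_width: 0.0
grasp_force: 4.2
```

Request:
send_rows --targets '[{"gripper": 1, "x": 0, "y": 0, "z": 0.1, "ax": 0, "ay": 0, "az": 0}, {"gripper": 1, "x": 0, "y": 0, "z": 0.1, "ax": 0, "ay": 0, "az": 0}, {"gripper": 1, "x": 0, "y": 0, "z": 0, "ax": 0, "ay": 0, "az": 0}]'

```text
clock: 14.3
position: [431.1, -308.8, 58.0]
ee_rot: [0.745, -0.667, 0.0, 0.0]
contact_force: [-4.4, 5.5, 18.2]
gripper_width: -0.1
grasp_force: 9.4
```

It has reached solid stop: TCP z is 58.0, as expected for carrier z 18 + 40, at 18 N. Settle and check.

Request:
send_rows --targets '[{"gripper": 1, "x": 0, "y": 0, "z": 0, "ax": 0, "ay": 0, "az": 0}, {"gripper": 1, "x": 0, "y": 0, "z": 0, "ax": 0, "ay": 0, "az": 0}, {"gripper": 1, "x": 0, "y": 0, "z": 0, "ax": 0, "ay": 0, "az": 0}]'

```text
clock: 14.55
position: [431.1, -308.8, 58.0]
ee_rot: [0.745, -0.667, 0.0, 0.0]
contact_force: [-4.3, 5.2, 18.5]
gripper_width: 0.1
grasp_force: 9.2
```

Run:
```python
from h import *
s=arm.read_state(); p=np.array(s['position']); print(s['clock'],p.round(1),np.round(s['contact_force'],1))
im,d,m=shot('wrist','w7.png'); W=cloud(d,m)
c=np.array([435,-351.7]); ex=np.array([.1103,-.9939]); ey=np.array([.9939,.1103])
N=np.stack([(W[...,:2]-c)@ex,(W[...,:2]-c)@ey,W[...,2]],-1)
k=(abs(abs(N[...,1])-56)<3)&(N[...,0]<60)&(N[...,0]>-110)&(N[...,2]>25)&(N[...,2]<60); print('rails z',np.nanmedian(N[k][:,2]))
for sg in(-1,1):
  for a in (-30,0,30,60): k=(abs(sg*N[...,1]-38)<6)&(abs(N[...,0]-a)<7);print(sg,a,k.sum(),np.nanmedian(N[k][:,2]).round(1))
```

```text
14.55 [ 431.1 -308.8   58. ] [-4.3  5.2 18.5]
rails z 44.43364345285292
-1 -30 6890 131.4
-1 0 921 36.4
-1 30 556 36.5
-1 60 1287 36.7
1 -30 6538 128.7
1 0 930 36.3
1 30 984 36.4
1 60 1292 36.6
```

View pics/w7.png

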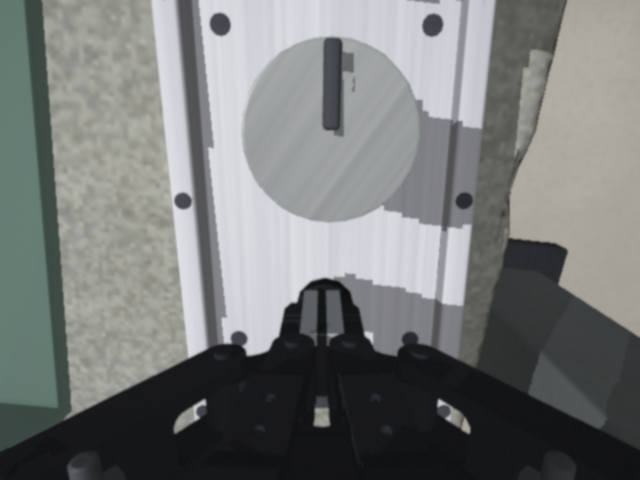

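The plate is level at z ≈ 36.3–36.7, fully down. The fingers are on the knob at about (322,300), and the rib at column 332 points straight at the reader. Handing in.

```bash
python3 -c "
from bench import arm
print(arm.job_done())"
```

```text
the job is handed in; nothing more can be done
None
```

I handed the job in at about 14.6 s: the pot was turned to face the window and released, the carrier was slid until it dropped onto the dowels, and the arm is still holding the knob at its solid stop with about 18 N. The judge's verdict was not shown.

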